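# Stack two chocolate bars square in the wrapping jig

### The job

Take the two chocolate bars out of the white holder and stack them in the wrapping jig, the dark bar first and let go, then the white one flat on top of it. Each must sit squared up, flush against both blue fences. Set the bars down rather than dropping or throwing them, and leave the bottle, jar, tub and timer where they stand.

Things in the scene. Friction and masses are not known exactly. Their poses are not given: they have to be found in the camera images.
- dark_bar: dark brown chocolate bar, a rigid plate 66 (its x) x 46 (its y) x 12 mm, about 45 g, top scored in 3 x 2 tiles, origin at the centre of its underside. Starts lying flat in one of the two bays of the holder, its x along the bay.
- white_bar: ivory white chocolate bar, same size and origin as the dark one; starts in the other bay.
- holder: fixed white plastic holder with two bays, 62 (x) x 117 (y) mm, 36 mm high, origin at the centre of its underside, z up. The bays run along its x and are open at both ends. A bar's ends stick out about 2 mm beyond the holder at each end; beside a bar there is no room for a finger, so here a bar can be taken only across its 66 mm length.
- bay_a (a point): centre of the floor of one bay of the holder (y = +28 mm, 20 mm high); bay 51 mm wide, walls 5 mm thick and up to 36 mm height.
- bay_b (a point): the same for the other bay (y = -28 mm). Either bar may be in either bay.
- jig: fixed wrapping jig: aluminium base, two blue fences, a white front guide, tops 36 mm high. Origin on the worktop under the centre of a squared-up stack. Bars lie on the base, 8 mm above the worktop, 66 mm side along the jig's x: a squared bar has its origin at x = y = 0, z = 8 (lower) or 20 mm (upper). Footprint x -57 to +45, y -39 to +39 mm; the -y side is open.
- x_fence (a point): top of the inner face of the blue fence at the jig's +x side (x = +33 mm, y = 0, z = 36 mm); face 78 mm long, fence 12 mm thick.
- y_fence (a point): top of the inner face line of the blue fence at the jig's +y side (x = 0, y = +23, z = 36 mm), 14 mm thick, x -45 to +33 mm. It has a window right through it for a finger, x = -22 to +22 mm; over the same x the base is only 34 mm wide (y -17 to +17 mm), so fingers at the 46 mm sides of a bar can go down past the base.
- guide (a point): top of the inner face of the white front guide (jig x = -45 mm). Only 78 mm lie between it and the x fence, so no fingers fit at the ends of a bar there: in the jig a bar must be held across its 46 mm width.
- bottle: bystander: lime-green squeeze bottle with white nozzle, 42 mm diameter, 130 mm high, loose, origin at the centre of its underside.
- jar: bystander: small amber screw jar with black lid, 38 mm diameter, 60 mm high, loose, origin at the centre of its underside.
- tub: bystander: cream-coloured lidded tub, 70 mm diameter, 51 mm high, loose, origin at the centre of its underside.
- timer: bystander: flat white digital timer, 62 x 66 x 20 mm, loose, origin at the centre of its underside. Apart from the listed things the worktop is free for x 0.40 to 0.62 m, y -0.33 to +0.33 m.
Not all that is in view belongs to the job. Leave any turquoise look-alike of the white_bar alone.

How it is judged:
By the outcome, as a careful person would: the job done as asked, in the order asked, and still so for the second after the job is handed in, with the robot touching nothing.
It also fails if it takes over 72 s, if anything falls off the work surface, if the arm or the gripper's body presses on something with over 40 N, if the wrist force passes 120 N, or if a joint passes its speed limit or range.

### The arm

A 6-joint arm with a two-finger parallel gripper is mounted at the origin on a cart in front of the work surface, level with it; the furniture and walls round the work are solid. World frame = base frame: x ahead of the robot, y to its left, z up, the work surface at z = 0. Lengths are in m, angles in rad, forces in N, time in s.
With the tool pointing down it reaches from about 0.275 to 0.825 m from the base axis. Payload 4.9 kg.
Tool frame: the origin (TCP) lies midway between the tips of the shut fingers; the grasp point (between the pads) lies 19 mm behind it (bot.grip_depth is the distance from the TCP to the grasp point, in m); y points along the fingers, x is the direction in which the jaws open and shut, and the axes are right-handed (so a half turn about y gives the same grasp; the last joint's range is limited). The gripper opens to 85 mm and grips with 20 to 120 N. Pads are 22 mm wide; open, the fingers measure 114 mm over their backs; the gripper's body (76 mm by 85 mm) begins 54 mm behind the grasp point. The pads swing forward as they close: fully open they stand 13 mm farther back than shut.
Start: joints at [-1.292, 0.326, -0.193, 1.052, 0, 1.437], TCP at [0.221, -0.504, 0.231] pointing down, gripper open.
Joint ranges: [-2.65, 2.65], [-0.97, 1.79], [-1.3, 1.35], [-1.93, 2.1], [-1.47, 1.37], [-3.14, 3.14]. Speed limits (rad/s): [2.57, 2.57, 3.14, 3.14, 3.14, 3.14].

### API

Orientations are given as a unit quaternion [w, x, y, z].
In Python, from cell import bot gives the robot as it stands. Calls block until the motion is done:
- bot.move_pose(position, orientation): joint-space move of the TCP to a pose.
- bot.move_linear(position, speed=0.15, rotation=None, until_force=None): straight line of the TCP; rotation=None keeps the orientation; speed is the mean speed in m/s. With until_force (N) it stops when the force on the tool has changed by that much, and returns True; else False.
- bot.goto_joints(angles): joint-space move.
- bot.set_gripper(opening, grasp_force=None): opening from 0.0 (shut) to 1.0 (fully open); grasp_force is the grip in N (None keeps the last); returns when the fingers have stopped.
- bot.wait(seconds).
- bot.solve_ik(position, orientation): joint angles nearest the present ones, or None.
- bot.camera(name): name is "scene" or "top"; returns the picture (420x560x3 uint8, red, green, blue); there is no depth.
- bot.calibration(name): a dict with "mtx" (3x3 intrinsics, pixels), "extrinsics" (4x4, takes a point from world to camera coordinates). Camera axes: x right, y down, z forward; pixel columns grow to the right and rows downward; lengths in m; the calibration is good to about 2 mm. A picture is of the moment at which its call begins. calibration takes no time and is no camera call.
A pose or a line that the arm cannot do raises bot.PlanningError and nothing moves.
- bot.close_job(): hands the job in, once; it reports no verdict.
Trained networks look in the newest picture that a camera, given by its name, has taken for a name from the list of things; names that differ only in an ending like _2 or _b are one class to them, and where a whole thing is asked for, a point or a joint stands for the part that bears it (a point fixed in the world has none). Each returns a list of dicts, best first, with "confidence" (0 to 1); they miss things now and then, are a little off and sometimes report something else, mostly with a low value. They report only what shows in the picture. A call takes as long as a camera call. They do not tell look-alikes from the thing itself.
- bot.search_frame(camera, thing): "bbox" ([left, top, width, height] in pixels, round what is visible of it).
Readings, each from a call of its own:
- bot.read_clock(): time.
- bot.read_joint_positions(): joint angles.
- bot.read_joint_vel(): joint speeds.
- bot.read_joint_efforts(): joint torques, N m.
- bot.read_position(): TCP position.
- bot.read_tool_rot(): TCP orientation.
- bot.read_ft_force(): force on the tool from outside, world axes, zero at the start.
- bot.read_moment(): the same for the moment, N m.
- bot.read_gripper_width(): opening from 0.0 (shut) to 1.0 (fully open).
Only numpy, scipy, OpenCV 4.12 (cv2) and the standard library are available. Lean on these libraries where they do the work, as an engineer would, in place of code of your own. Each camera call takes 0.05 s, during which the arm holds its last target.

## Working session

There is one attempt and no reset: what is moved stays moved. The work goes in short steps, each a Python script; the robot and the scene stay as the last script left them, time stands still between calls to the robot, and variables do not carry over. Pictures are saved under pics/ and viewed, and the job is handed in when it is done.

```bash
ls; mkdir -p pics
python3 - <<'E'
from cell import bot
import cv2,numpy as np
np.set_printoptions(precision=4,suppress=True)
for n in ("scene","top"):
    im=bot.camera(n); cv2.imwrite(f"pics/{n}0.png",im[:,:,::-1])
    c=bot.calibration(n); print(n,c["mtx"],c["extrinsics"])
    for t in ("dark_bar","white_bar","holder","jig","bottle","jar","tub","timer"):
        print(t,[(np.round(d["bbox"],1).tolist(),round(d["confidence"],2)) for d in bot.search_frame(n,t)])
print(bot.read_clock(),bot.read_position(),bot.read_tool_rot(),bot.grip_depth)
E
```

```text
pics
scene [[395.8437   0.     280.0294]
 [  0.     395.8437 210.9619]
 [  0.       0.       1.    ]] [[-0.9201 -0.3911  0.0222  0.4689]
 [-0.2014  0.4235 -0.8832  0.1432]
 [ 0.336  -0.8171 -0.4684  0.7044]
 [ 0.      0.      0.      1.    ]]
dark_bar [([156.8, 264.9, 44.1, 30.4], 0.71)]
white_bar [([183.5, 249.4, 41.9, 24.0], 0.93), ([280.0, 169.4, 45.0, 26.7], 0.34)]
holder [([153.3, 248.7, 76.3, 54.9], 0.62)]
jig [([285.6, 171.2, 35.1, 23.3], 0.79)]
bottle [([320.0, 178.4, 22.4, 61.0], 0.97)]
jar [([192.3, 199.6, 18.8, 31.2], 0.55)]
tub [([211.7, 178.9, 25.9, 27.1], 0.97)]
timer [([308.0, 269.7, 41.8, 37.9], 0.64), ([191.5, 200.9, 22.9, 30.4], 0.36)]
top [[487.1747   0.     279.2772]
 [  0.     487.1747 202.8346]
 [  0.       0.       1.    ]] [[ 0.0247 -0.9997  0.0074 -0.003 ]
 [-0.9981 -0.0251 -0.0559  0.5332]
 [ 0.0561 -0.006  -0.9984  1.1419]
 [ 0.      0.      0.      1.    ]]
dark_bar [([159.1, 163.1, 28.5, 27.4], 0.73)]
white_bar [([185.4, 163.4, 23.6, 33.3], 0.79), ([229.1, 209.4, 20.0, 30.4], 0.77)]
holder [([160.3, 163.2, 53.4, 34.3], 0.82), ([299.4, 123.9, 26.0, 30.8], 0.69)]
jig [([359.2, 177.1, 46.2, 47.6], 0.63), ([158.6, 160.5, 56.0, 35.4], 0.36)]
bottle [([286.5, 248.5, 20.7, 17.7], 0.66)]
jar [([250.5, 133.2, 18.8, 22.8], 0.66)]
tub [([298.9, 125.4, 28.7, 27.6], 0.86), ([358.5, 177.8, 44.8, 48.4], 0.2)]
timer [([196.4, 264.2, 36.2, 32.1], 0.9), ([362.7, 178.4, 42.3, 50.3], 0.57), ([155.4, 163.3, 59.8, 35.2], 0.15)]
0.9 [ 0.2207 -0.5038  0.2313] [ 0.5919 -0.5919  0.3869 -0.3869] 0.0187
```

Run:
```python
import cv2
im=cv2.imread("pics/top0.png")
c=im[110:310,140:420]; cv2.imwrite("pics/top0c.png",cv2.resize(c,(784,560),interpolation=cv2.INTER_CUBIC))
im=cv2.imread("pics/scene0.png")
cv2.imwrite("pics/scene0c.png",cv2.resize(im,(800,600),interpolation=cv2.INTER_CUBIC))
```

```text
(no output)
```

View pics/top0c.png

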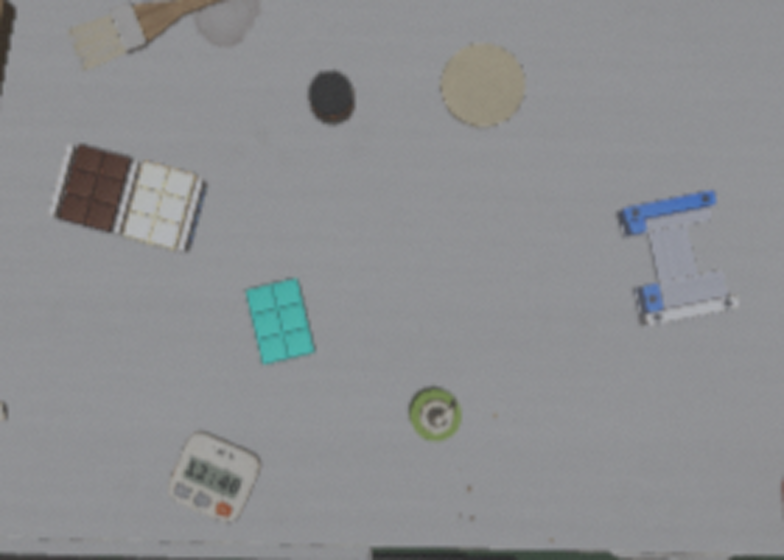

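View pics/scene0c.png

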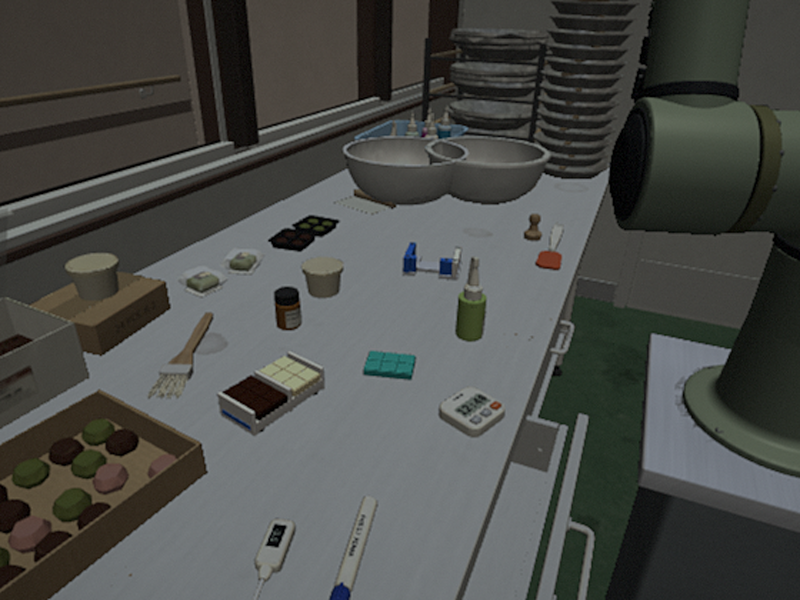

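The top view (crop scale 2.8, offset 140,110) shows the holder at crop (127,197) with the dark bar on its left (+y) and the white bar on its right. The turquoise decoy is at (280,320). The jig is at (680,258), with its x fence towards world +x and its y fence towards +y. Next I'll fit the poses precisely.

```bash
cat > vis.py <<'E'
import cv2,numpy as np
from cell import bot
from scipy.optimize import minimize
SS=6
def proj(P,cal):
    P=np.atleast_2d(P); R=cal["extrinsics"]; p=P@R[:3,:3].T+R[:3,3]
    q=p@cal["mtx"].T; return q[:,:2]/q[:,2:]
def unproj(uv,z,cal):
    R=cal["extrinsics"]; d=np.linalg.inv(cal["mtx"])@np.array([uv[0],uv[1],1.]); d=R[:3,:3].T@d; c=-R[:3,:3].T@R[:3,3]
    return c+d*(z-c[2])/d[2]
def boxpts(b,pose):
    x,y,t=pose; c,s=np.cos(t),np.sin(t)
    P=np.array([[X,Y,Z] for X in b[:2] for Y in b[2:4] for Z in b[4:]])
    return np.c_[x+c*P[:,0]-s*P[:,1], y+s*P[:,0]+c*P[:,1], P[:,2]]
def render(layers,pose,cal,roi):
    """layers: list of (box,value) drawn in order; returns AA image on roi"""
    x0,y0,w,h=roi; im=np.zeros((h*SS,w*SS),np.float32)
    for b,v in layers:
        q=(proj(boxpts(b,pose),cal)-[x0,y0]+.5)*SS-.5
        hull=cv2.convexHull(q.astype(np.float32))
        cv2.fillConvexPoly(im,np.round(hull*16).astype(np.int32),v,shift=4)
    return cv2.GaussianBlur(cv2.resize(im,(w,h),interpolation=cv2.INTER_AREA),(0,0),.5)
JIGB=[((-.045,-.022,.023,.037,.0,.036),1.),((.022,.033,.023,.037,.0,.036),1.),((.033,.045,-.039,.039,.0,.036),1.)]
E
python3 - <<'E'
import cv2,numpy as np
for n,(x,y,w,h) in {"top":(352,168,60,64),"scene":(270,160,62,44)}.items():
    im=cv2.imread(f"pics/{n}0.png")[y:y+h,x:x+w]
    f=min(800//w,600//h); cv2.imwrite(f"pics/jig_{n}.png",cv2.resize(im,None,fx=f,fy=f,interpolation=cv2.INTER_NEAREST))
im=cv2.imread("pics/top0.png")[155:205,150:220]
cv2.imwrite("pics/hold_top.png",cv2.resize(im,None,fx=10,fy=10,interpolation=cv2.INTER_NEAREST))
E
```

```text
(no output)
```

View pics/jig_top.png

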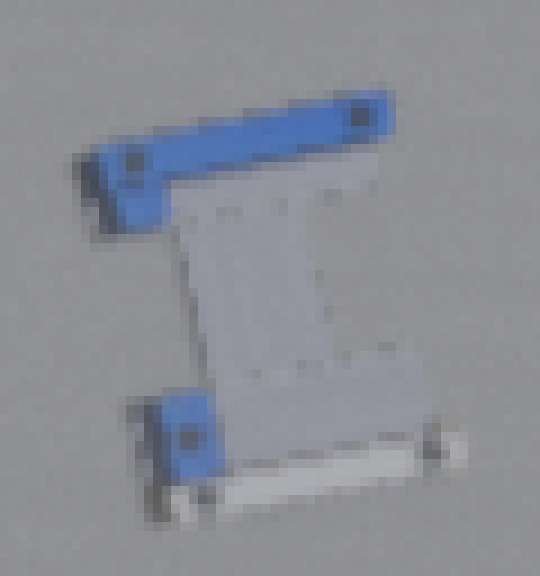

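View pics/jig_scene.png

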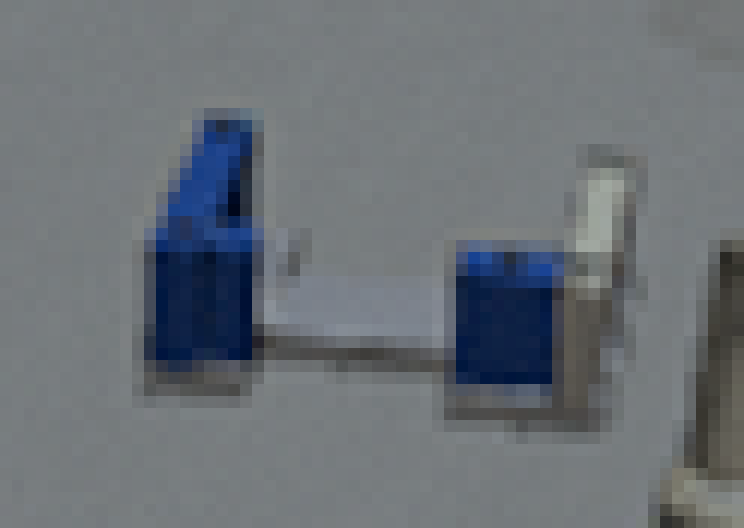

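View pics/hold_top.png

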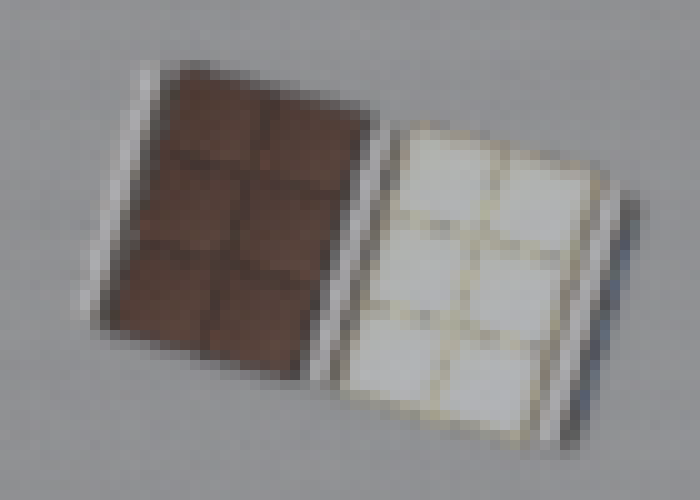

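```bash
cat > fit.py <<'E'
from vis import *
np.set_printoptions(precision=4,suppress=True)
def soft(m,lo,hi): return np.clip((m-lo)/(hi-lo),0,1).astype(np.float32)
def fit(terms,x0,step=(.004,.004,.05)):
    S=np.array(step)
    def f(z):
        p=np.array(x0)+z*S; return sum(float(((render(L,p,c,roi)-M)**2).sum())/w for L,c,roi,M,w in terms)
    best=None
    for d in ((0,0,0),(1,0,.5),(-1,0,-.5),(0,1,-.5),(0,-1,.5)):
        r=minimize(f,np.array(d,float),method="Nelder-Mead",options=dict(xatol=.005,fatol=1e-4,initial_simplex=np.array(d)+np.array([[0,0,0],[1,0,0],[0,1,0],[0,0,1.]])))
        if best is None or r.fun<best.fun: best=r
    return np.array(x0)+best.x*S,best.fun
def crop(im,roi): x,y,w,h=roi; return im[y:y+h,x:x+w].astype(np.float32)
if __name__=="__main__":
    ct,cs=bot.calibration("top"),bot.calibration("scene")
    T=cv2.imread("pics/top0.png"); S=cv2.imread("pics/scene0.png")
    rt=(352,168,60,64); rs=(270,160,62,44)
    t=crop(T,rt); s=crop(S,rs)
    mt=t[...,0]-t[...,2]; ms=s[...,0]-s[...,2]
    print("BR",np.percentile(mt,[5,50,90,95,99]),np.percentile(ms,[5,50,80,90,95,99]))
    Mt=soft(mt,25,95); Ms=soft(ms,15,50)
    top=[((b[0],b[1],b[2],b[3],.0355,.036),1.) for b,_ in JIGB]
    full=[((b[0],b[1],b[2],b[3],.009,.036),1.) for b,_ in JIGB]
    a=unproj((382,200),.008,ct); x0=[a[0],a[1],.2]
    print(x0)
    A=(top,ct,rt,Mt,1); B=(full,cs,rs,Ms,1)
    for nm,tt in (("top",[A]),("scene",[B]),("both",[A,B])): print(nm,*fit(tt,x0))
    p,_=fit([A],x0)
    cv2.imwrite("pics/fitj.png",cv2.resize(np.hstack([Mt,render(top,p,ct,rt)])*255,None,fx=6,fy=6,interpolation=0))
    # dark bar
    rb=(150,155,70,50); b=crop(T,rb); g=b[...,1]; R_B=b[...,2]-b[...,0]
    Md=soft(R_B,8,25)*soft(-g,-115,-85); Mw=soft(g,165,195)
    print(np.percentile(R_B,[50,80,90,99]), np.percentile(g,[1,10,50,80,99]))
    bar=[((-.033,.033,-.023,.023,.0319,.032),1.)]
    a=unproj((173,177),.032,ct); w=unproj((197.5,183),.032,ct)
    print("dark",*fit([(bar,ct,rb,Md,1)],[a[0],a[1],-.24]))
    # white: mask out walls by removing columns far away: rotated roi
    hb=np.maximum(soft(R_B,6,16)*soft(g,120,150),0)
    pw,e=fit([(bar,ct,rb,Mw,1)],[w[0],w[1],-.24]); print("white",pw,e)
    cv2.imwrite("pics/fitb.png",cv2.resize(np.vstack([np.hstack([Md,Mw]),np.hstack([render(bar,pw,ct,rb),hb])])*255,None,fx=5,fy=5,interpolation=0))
    # scene dark
    for u in ((179,280),):pass
E
python3 fit.py
```

```text
BR [ 3.  5. 14. 61. 98.] [-3.   7.   8.  17.3 55.  95. ]
[np.float64(0.5464893545217102), np.float64(-0.2353129195803374), 0.2]
top [ 0.546  -0.2301  0.2272] 28.982162475585938
scene [ 0.5467 -0.2253  0.2538] 21.154190063476562
both [ 0.5464 -0.2293  0.2275] 64.65738296508789
[-3.  9. 24. 28.] [ 57.  64. 145. 147. 179.]
dark [ 0.5874  0.2604 -0.2212] 42.13187789916992
white [ 0.5736  0.2066 -0.2552] 283.8033752441406[ WARN:0@3.052] global loadsave.cpp:1063 imwrite_ Unsupported depth image for selected encoder is fallbacked to CV_8U.
```

View pics/fitj.png

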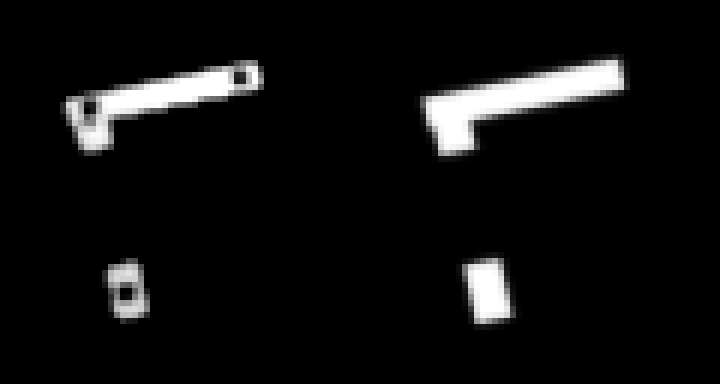

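View pics/fitb.png

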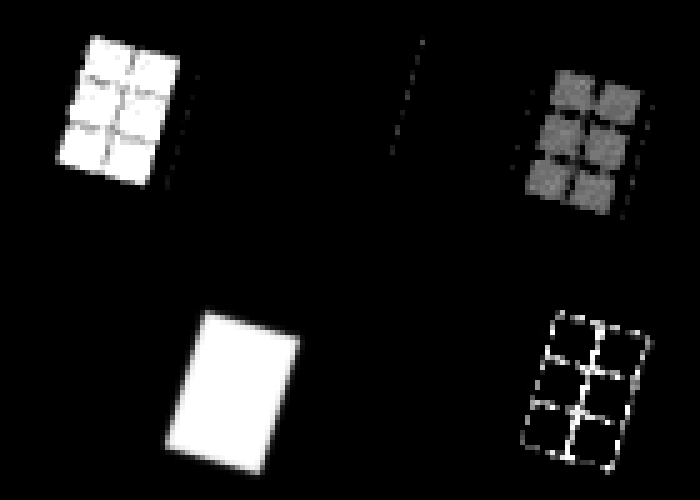

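```bash
cat > fit2.py <<'E'
from fit import *
ct,cs=bot.calibration("top"),bot.calibration("scene")
T=cv2.imread("pics/top0.png"); S=cv2.imread("pics/scene0.png")
rt=(352,168,60,64); rs=(270,160,62,44)
t=crop(T,rt); s=crop(S,rs)
cl=lambda m,k=5: cv2.morphologyEx(m,cv2.MORPH_CLOSE,np.ones((k,k)))
Mt=cl(soft(t[...,0]-t[...,2],10,80)); Ms=cl(soft(s[...,0]-s[...,2],12,48),3)
top=[((b[0],b[1],b[2],b[3],.0355,.036),1.) for b,_ in JIGB]
full=[((b[0],b[1],b[2],b[3],.009,.036),1.) for b,_ in JIGB]
x0=[.546,-.23,.23]
A=(top,ct,rt,Mt,1); B=(full,cs,rs,Ms,1)
for nm,tt in (("top",[A]),("scene",[B]),("both",[A,B])):
    p,e=fit(tt,x0); print(nm,p,e)
v=np.hstack([Mt,render(top,p,ct,rt),abs(Mt-render(top,p,ct,rt))]);v2=np.hstack([Ms,render(full,p,cs,rs),abs(Ms-render(full,p,cs,rs))])
v2=np.pad(v2,((0,0),(0,0)))[:, :180]
cv2.imwrite("pics/fitj2.png",cv2.resize((np.vstack([v,v2])*255).astype(np.uint8),None,fx=4,fy=4,interpolation=0))
rb=(150,155,70,50); b=crop(T,rb); g=b[...,1]; RB=b[...,2]-b[...,0]
bar=[((-.033,.033,-.023,.023,.0319,.032),1.)]
Md=cl(soft(RB,2,16)*(g<120),3)
print("dark",*fit([(bar,ct,rb,Md,1)],[.587,.26,-.22]))
Mw=cl(np.maximum(soft(g,150,172),soft(RB,0,14)*(g>125)),3)
lab=(Mw>.3).astype(np.uint8)
X=np.arange(70)[None,:]; Y=np.arange(50)[:,None]
# keep between wall lines (from view: middle wall & right wall centre lines)
L=lambda x1,y1,x2,y2:(x1+(Y-y1)*(x2-x1)/(y2-y1))
Mw=Mw*((X>L(39,14,33.5,38)))*((X<L(60.2,20,54,43.5)))
pw,e=fit([(bar,ct,rb,Mw,1)],[.576,.209,-.24]); print("white",pw,e)
cv2.imwrite("pics/fitb2.png",cv2.resize((np.hstack([Md,Mw])*255).astype(np.uint8),None,fx=5,fy=5,interpolation=0))
E
python3 fit2.py
```

```text
top [ 0.546  -0.2301  0.2249] 3.7478702068328857
scene [ 0.5469 -0.226   0.2471] 16.835840225219727
both [ 0.5463 -0.2293  0.2252] 34.732149600982666
dark [ 0.5872  0.261  -0.2363] 21.006345748901367
white [ 0.5744  0.2044 -0.2425] 23.585189819335938
```

```bash
sleep 12; ls pics
```

```text
fitb.png
fitb2.png
fitj.png
fitj2.png
hold_top.png
jig_scene.png
jig_top.png
scene0.png
scene0c.png
top0.png
top0c.png
```

```bash
cat > h.py <<'E'
import numpy as np,cv2
from cell import bot
from scipy.spatial.transform import Rotation as Ro
np.set_printoptions(precision=4,suppress=True)
def q(a):
    x=np.array([np.cos(a),np.sin(a),0]);y=np.array([0,0,-1.]);z=np.cross(x,y)
    v=Ro.from_matrix(np.c_[x,y,z]).as_quat(); return np.array([v[3],*v[:3]])
def pic(n,name): cv2.imwrite(f"pics/{name}.png",cv2.resize(bot.camera(n)[:,:,::-1],(800,600),interpolation=cv2.INTER_CUBIC))
JX,JY,JA=.5462,-.2297,.2252
def jig(x,y,z):
    c,s=np.cos(JA),np.sin(JA); return np.array([JX+c*x-s*y,JY+s*x+c*y,z])
def st(): print("t",round(bot.read_clock(),2),"p",bot.read_position(),"F",np.array(bot.read_ft_force()),"w",round(bot.read_gripper_width()*85,2))
ST=np.array([.53,-.06,0])
E
python3 - <<'E'
from h import *
from scipy.spatial.transform import Rotation as Ro
v=bot.read_tool_rot();print(Ro.from_quat([v[1],v[2],v[3],v[0]]).as_matrix())
for nm,p,a in (("hold",[.5872,.261,.03],-.236),("stage",[*ST[:2],.03],JA),("stage2",[*ST[:2],.03],JA+np.pi/2),("jig",jig(0,0,.02),JA+np.pi/2)):
    for k in (0,np.pi,-np.pi): 
        r=bot.solve_ik(np.array(p),q(a+k)); print(nm,round(k,2),None if r is None else np.array(r))
E
```

```text
[[ 0.4012  0.      0.916 ]
 [-0.916  -0.      0.4012]
 [ 0.     -1.      0.    ]]
hold 0 [ 0.3035  0.6773 -0.1685  0.725   0.      2.1103]
hold 3.14 [ 0.3035  0.6773 -0.1685  0.725   0.     -1.0313]
hold -3.14 [ 0.3035  0.6773 -0.1685  0.725   0.     -1.0313]
stage 0 [-0.2512  0.5187 -0.4824  0.5697  0.      1.0944]
stage 3.14 [-0.2512  0.5187 -0.4824  0.5697  0.     -2.0472]
stage -3.14 [-0.2512  0.5187 -0.4824  0.5697  0.     -2.0472]
stage2 0 [-0.2512  0.5187 -0.4824  0.5697  0.     -0.4764]
stage2 3.14 [-0.2512  0.5187 -0.4824  0.5697  0.      2.6652]
stage2 -3.14 [-0.2512  0.5187 -0.4824  0.5697  0.      2.6652]
jig 0 [-0.5226  0.6163 -0.3247  0.6298  0.     -0.7478]
jig 3.14 [-0.5226  0.6163 -0.3247  0.6298  0.      2.3938]
jig -3.14 [-0.5226  0.6163 -0.3247  0.6298  0.      2.3938]
```

Run:
```python
from h import *
st()
bot.move_pose([.5872,.261,.09],q(-.238)); st()
bot.set_gripper(1.0,25)
bot.move_linear([.5872,.261,.030],speed=.12,until_force=6)
r=bot.move_linear([.5872,.261,.0155],speed=.05,until_force=5); print("hit",r); st()
bot.set_gripper(0.6,25); st()
pic("top","grasp1")
```

```text
t 0.9 p [ 0.2207 -0.5038  0.2313] F [ 0.4196 -0.5984 -0.5436] w 84.77
t 3.92 p [0.5877 0.2601 0.0902] F [ 0.6923 -0.2563 -0.1561] w 84.92
hit False
t 5.22 p [0.5869 0.2609 0.0152] F [ 0.3495  0.1667 -0.0293] w 84.8
t 5.54 p [0.5875 0.2611 0.0159] F [-0.1101  0.4399  0.808 ] w 64.86
```

View pics/grasp1.png

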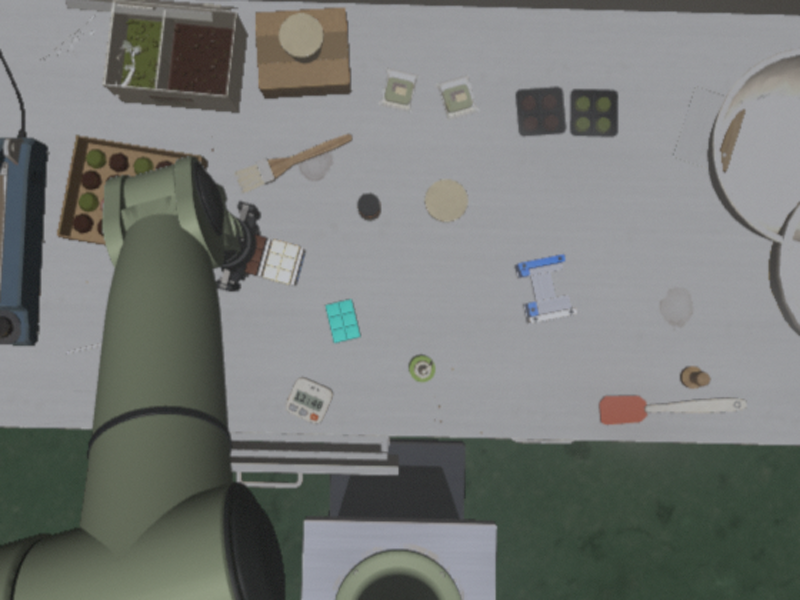

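The gripper is over the dark bar (about (255,250)) and the jaws stopped at roughly 65 mm, so the bar is held. Next I lift it and set it down at the staging spot.

```bash
python3 - <<'E'
from h import *
bot.move_linear([.5872,.261,.11],speed=.15); st()
bot.move_pose([ST[0],ST[1],.06],q(JA)); st()
bot.move_linear([ST[0],ST[1],.010],speed=.12)
r=bot.move_linear([ST[0],ST[1],-.009],speed=.02,until_force=3); print("hit",r); st()
E
python3 - <<'E'
from h import *
pic("scene","stage1")
E
```

```text
t 6.38 p [0.5865 0.2608 0.1091] F [-0.2223 -0.5165 -1.4201] w 64.77
t 7.62 p [ 0.5303 -0.0594  0.0599] F [ 0.5253 -0.4306  0.2623] w 64.92
hit True
t 8.89 p [ 0.5299 -0.06   -0.0044] F [-0.4964 -0.0584  4.3101] w 65.16
```

View pics/stage1.png

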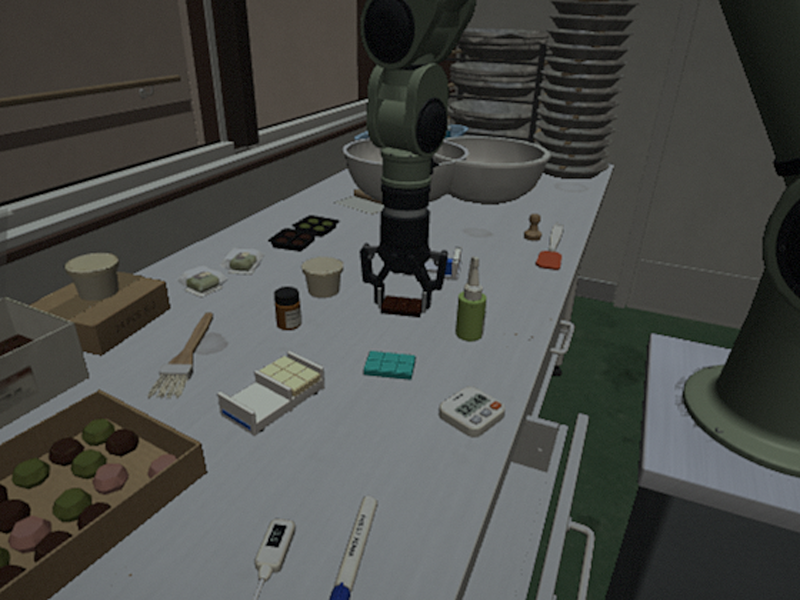

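Contact came at TCP z = -4.4 mm, as predicted, and the scene view shows the bar under the fingers at (402,305). Next I release it and regrasp across the 46 mm width.

Run:
```python
from h import *
bot.set_gripper(0.95); 
bot.move_linear([ST[0],ST[1],.04],speed=.12)
bot.move_pose([ST[0],ST[1],.045],q(JA+np.pi/2)); 
bot.set_gripper(.75); st()
pic("top","stage1t")
r=bot.move_linear([ST[0],ST[1],.0005],speed=.06,until_force=5); print("hit",r); st()
bot.set_gripper(.35,30); st()
bot.move_linear([ST[0],ST[1],.09],speed=.12); st()
pic("scene","re1")
```

```text
t 11.49 p [ 0.53  -0.06   0.045] F [-0.2388 -0.7116  0.5777] w 64.03
hit False
t 12.43 p [ 0.5302 -0.0601  0.0006] F [ 0.516  -0.8183  0.5371] w 63.6
t 12.73 p [ 0.5305 -0.0601  0.0011] F [-1.2346 -0.2311  3.7683] w 44.85
t 13.63 p [ 0.5294 -0.0599  0.0893] F [ 0.5163  0.6132 -0.5511] w 44.78
```

View pics/re1.png

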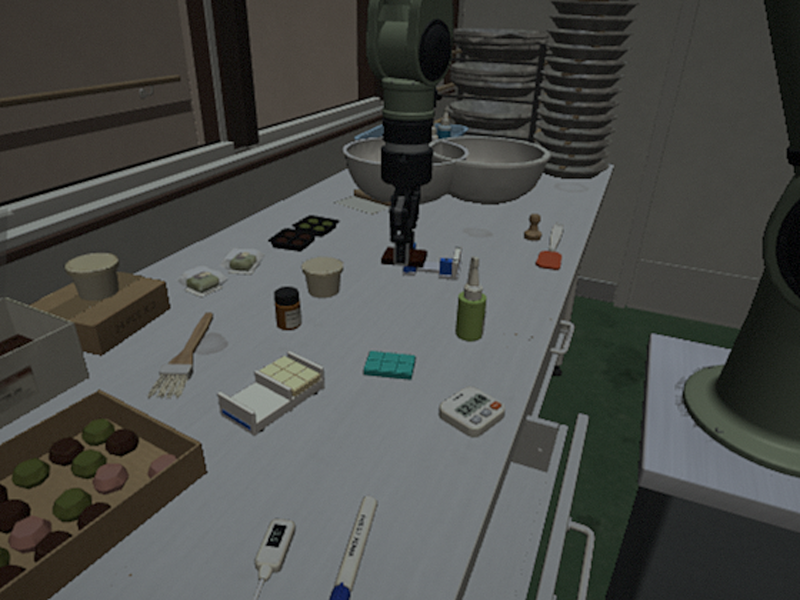

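Run:
```python
from h import *
a=q(JA+np.pi/2)
bot.move_pose(jig(-.005,-.005,.075),a); st()
bot.move_linear(jig(-.005,-.005,.014),speed=.08,until_force=6); st()
r=bot.move_linear(jig(-.005,-.005,.005),speed=.015,until_force=2.5); print("hit",r); st()
pic("scene","jig1"); pic("top","jig1t")
```

```text
t 14.43 p [ 0.5417 -0.2352  0.0742] F [ 0.1903 -0.5007 -0.4546] w 44.84
t 15.33 p [ 0.5428 -0.2359  0.0144] F [-0.0478  0.0331  0.2179] w 44.58
hit True
t 15.77 p [ 0.5428 -0.2359  0.0091] F [-1.1937  0.5472  5.591 ] w 44.9
```

Run:
```python
import cv2
t=cv2.imread("pics/jig1t.png")[220:350,460:640]; s=cv2.imread("pics/jig1.png")[190:310,340:500]
cv2.imwrite("pics/j1.png",cv2.resize(s,None,fx=5,fy=5,interpolation=2)); cv2.imwrite("pics/j1t.png",cv2.resize(t,None,fx=4,fy=4,interpolation=2))
```

```text
(no output)
```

View pics/j1.png

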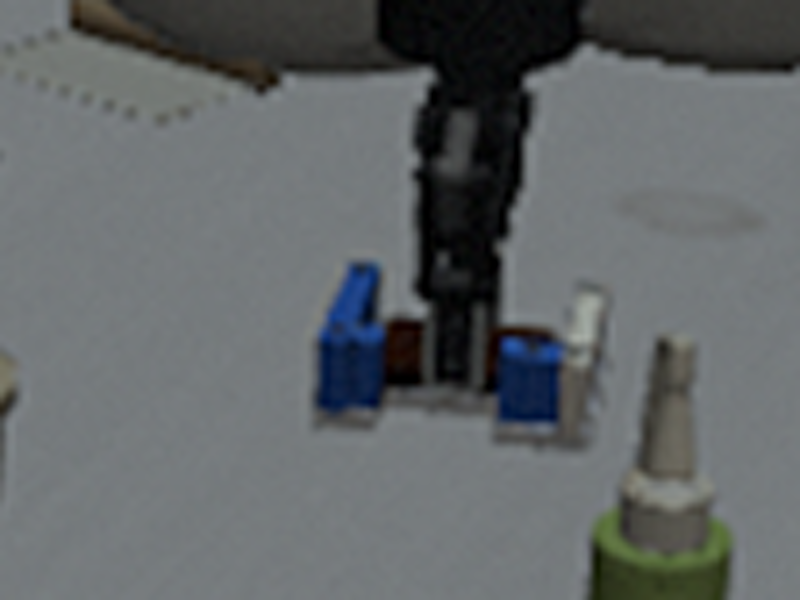

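View pics/j1t.png

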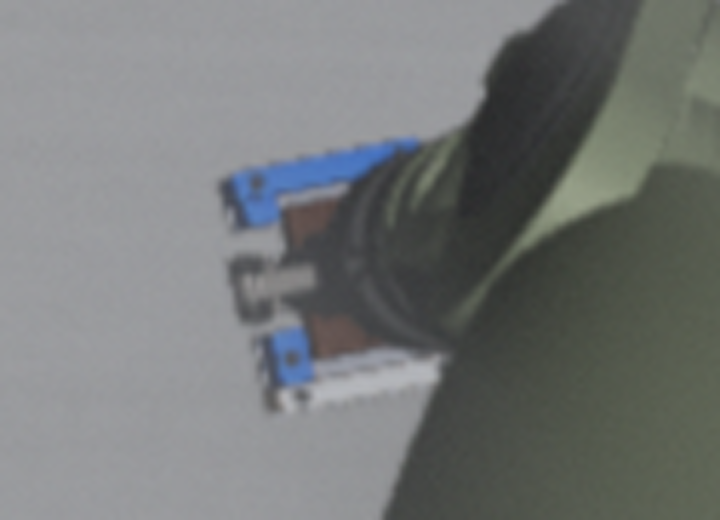

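The bar is inside the jig, with a small gap to each fence (brown next to blue at (285,205) in the top crop). Next I make guarded pushes toward the fences.

Run:
```python
from h import *
Z=.0092
def loc():
    d=np.array(bot.read_position())-[JX,JY,0]; c,s=np.cos(JA),np.sin(JA); f=np.array(bot.read_ft_force())
    print("jig xy mm",1e3*(c*d[0]+s*d[1]),1e3*(-s*d[0]+c*d[1]),1e3*d[2],"Fjig",c*f[0]+s*f[1],-s*f[0]+c*f[1],f[2],"M",np.array(bot.read_moment()))
bot.move_linear(jig(-.005,-.005,Z),speed=.02); loc()
r=bot.move_linear(jig(.006,-.005,Z),speed=.012,until_force=4); print(r); loc(); 
d=np.array(bot.read_position())-[JX,JY,0]; xc=np.cos(JA)*d[0]+np.sin(JA)*d[1]
r=bot.move_linear(jig(xc,.008,Z),speed=.012,until_force=4); print(r); loc(); st()
```

```text
jig xy mm -4.995554254641439 -5.022404989582465 9.1600516110155 Fjig -0.415291441327258 -0.2562609741256879 1.908791166000493 M [0.0607 0.0365 0.0124]
True
jig xy mm -0.273317320801479 -4.925132624009129 9.113687959161721 Fjig 0.2204227580262006 0.8072939961849362 4.5526233481689715 M [ 0.0064  0.0881 -0.0079]
True
jig xy mm -0.5094876889073715 -0.21975596023855945 9.157684246633778 Fjig 0.1416415459069152 -0.4849285355668436 3.275388837901563 M [-0.0427  0.0018  0.0157]
t 17.24 p [ 0.5458 -0.23    0.0092] F [ 0.2464 -0.4411  3.2754] w 44.9
```

```bash
cat >> h.py <<'E'
def jl():
    d=np.array(bot.read_position())-[JX,JY,0]; c,s=np.cos(JA),np.sin(JA); return np.array([c*d[0]+s*d[1],-s*d[0]+c*d[1],d[2]])
def loc():
    f=np.array(bot.read_ft_force()); c,s=np.cos(JA),np.sin(JA)
    print("jig mm",1e3*jl(),"Fjig",np.round([c*f[0]+s*f[1],-s*f[0]+c*f[1],f[2]],2),"Mz",round(bot.read_moment()[2],3))
E
python3 - <<'E'
from h import *
Z=.0094
p=jl(); bot.move_linear(jig(p[0],p[1],Z),speed=.01); loc()
r=bot.move_linear(jig(p[0]+.005,p[1],Z),speed=.01,until_force=8); print(r); loc()
p=jl()
r=bot.move_linear(jig(p[0],p[1]+.005,Z),speed=.01,until_force=8); print(r); loc()
st()
E
```

```text
jig mm [-0.5486 -0.1241  9.1736] Fjig [ 1.01 -1.58  0.36] Mz -0.024
True
jig mm [-0.252  -0.1832  9.163 ] Fjig [-0.17  0.47  5.06] Mz 0.086
True
jig mm [-0.2995 -0.2113  9.2692] Fjig [-0.01 -0.22  2.05] Mz 0.052
t 18.19 p [ 0.546  -0.23    0.0093] F [ 0.043  -0.2196  2.0465] w 44.68
```

Run:
```python
from h import *
bot.set_gripper(.66); loc()
p=jl()
bot.move_linear(jig(p[0],p[1],.10),speed=.12)
bot.move_pose([.5744,.2044,.10],q(-.238)); bot.set_gripper(1.0); st()
pic("top","d1t"); pic("scene","d1")
import cv2
t=cv2.imread("pics/d1t.png")[235:335,490:610]; s=cv2.imread("pics/d1.png")[220:300,380:490]
cv2.imwrite("pics/d1c.png",cv2.resize(t,None,fx=6,fy=6,interpolation=2));cv2.imwrite("pics/d1s.png",cv2.resize(s,None,fx=6,fy=6,interpolation=2))
```

```text
jig mm [-0.6787 -0.0741  8.8654] Fjig [-0.18  0.05  0.65] Mz -0.034
t 22.14 p [0.5745 0.2043 0.1   ] F [ 0.4594  0.1379 -0.1099] w 85.28
```

View pics/d1c.png

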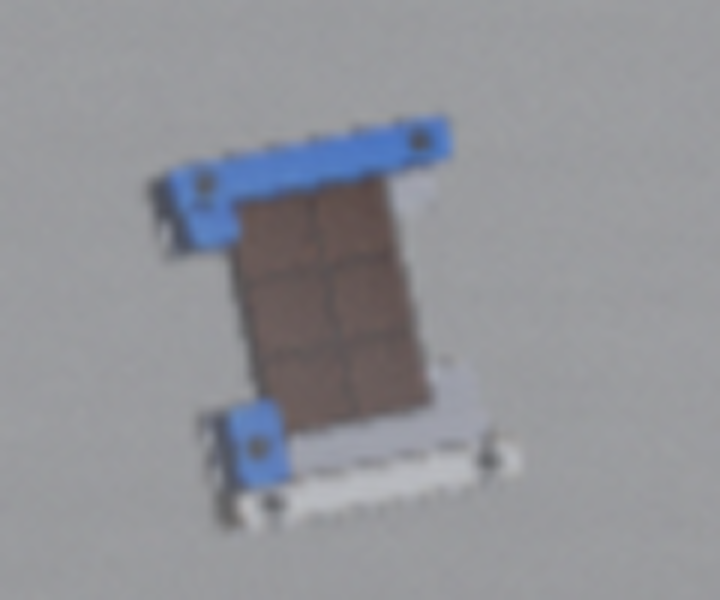

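View pics/d1s.png

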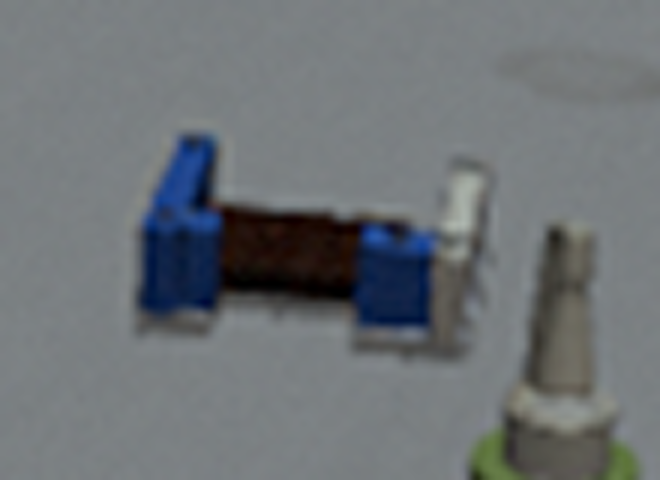

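The dark bar lies flat and squared in the corner (top crop: brown meets the blue at (240,210) and (275,405)). Next is the white bar, done the same way.

Run:
```python
from h import *
W=[.5744,.2044]
bot.move_linear([*W,.030],speed=.12,until_force=6)
r=bot.move_linear([*W,.0155],speed=.05,until_force=5); print("hit",r)
bot.set_gripper(0.6,25); st()
assert bot.read_gripper_width()*85>60 and not r
bot.move_linear([*W,.11],speed=.15); st()
assert bot.read_gripper_width()*85>60
bot.move_pose([ST[0],ST[1],.06],q(JA))
bot.move_linear([ST[0],ST[1],.010],speed=.12)
r=bot.move_linear([ST[0],ST[1],-.009],speed=.02,until_force=3); print("hit",r); st()
pic("scene","w1")
```

```text
hit False
t 23.73 p [0.5747 0.2045 0.0158] F [ 0.3595 -0.4416  1.1644] w 64.95
t 24.52 p [0.5737 0.2042 0.1092] F [-0.2563 -0.9898 -0.8079] w 64.71
hit True
t 26.84 p [ 0.5299 -0.06   -0.0042] F [-0.2895  0.5488  5.7796] w 64.92
```

View pics/w1.png

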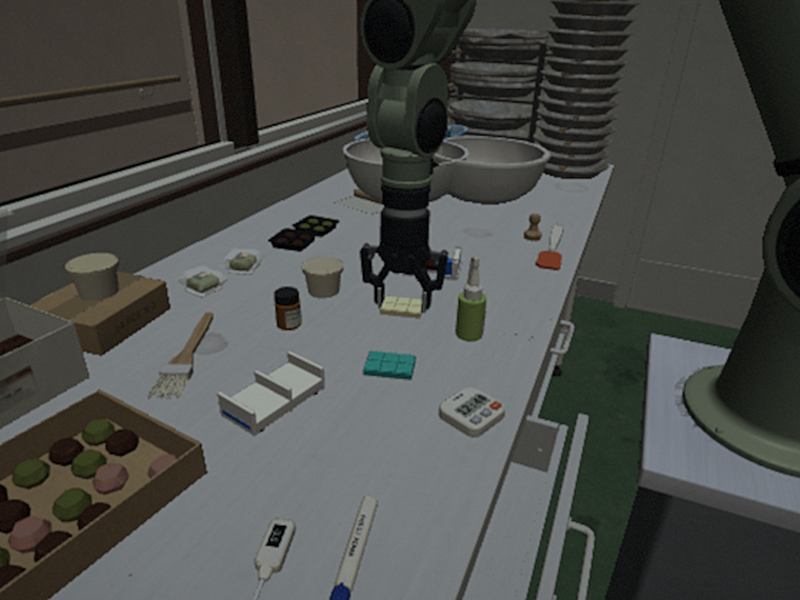

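```bash
python3 - <<'E'
from h import *
bot.set_gripper(0.95); 
bot.move_linear([ST[0],ST[1],.04],speed=.12)
a=q(JA+np.pi/2)
bot.move_pose([ST[0],ST[1],.045],a); 
bot.set_gripper(.75)
r=bot.move_linear([ST[0],ST[1],.0015],speed=.06,until_force=5); print("hit",r)
bot.set_gripper(.35,30); st()
bot.move_linear([ST[0],ST[1],.09],speed=.12); st()
assert 42<bot.read_gripper_width()*85<49
bot.move_pose(jig(-.0035,-.003,.085),a)
bot.move_linear(jig(-.0035,-.003,.028),speed=.08,until_force=6); loc()
r=bot.move_linear(jig(-.0035,-.003,.018),speed=.015,until_force=2.5); print("hit",r); loc()
pic("scene","w2"); st()
E
python3 - <<'E'
import cv2
s=cv2.imread("pics/w2.png")[190:310,340:500]
cv2.imwrite("pics/w2c.png",cv2.resize(s,None,fx=5,fy=5,interpolation=2))
E
```

```text
hit False
t 30.62 p [ 0.5306 -0.0601  0.0021] F [-1.0193  0.4043  3.8593] w 44.58
t 31.51 p [ 0.5294 -0.0598  0.0893] F [ 0.4541  0.2701 -1.3768] w 44.87
jig mm [-3.1998 -3.2404 28.3119] Fjig [-0.34 -0.22 -0.32] Mz -0.006
hit True
jig mm [-3.318  -3.1974 22.1339] Fjig [0.16 0.51 3.99] Mz 0.0
t 33.63 p [ 0.5437 -0.2336  0.0221] F [-1.1614  0.2613  5.1977] w 44.67
```

View pics/w2c.png

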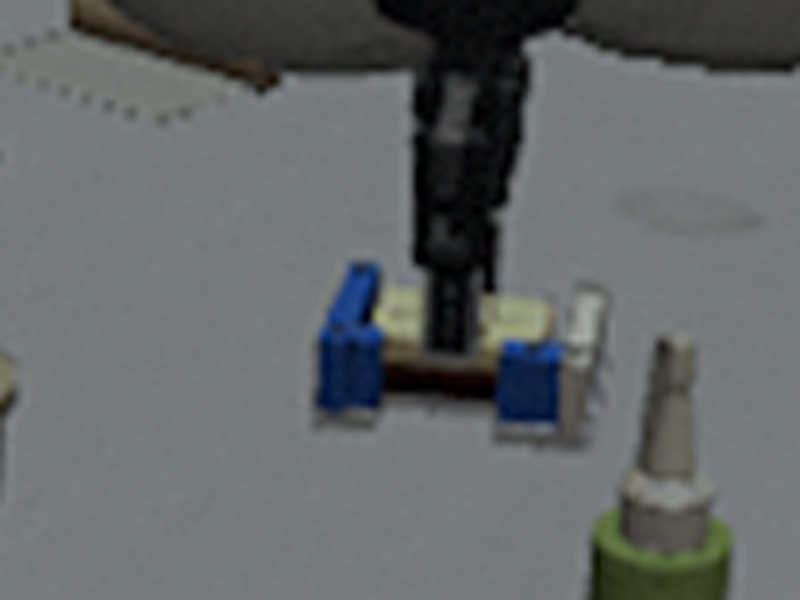

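The white bar rests on the dark one at TCP z 22.1 mm, the expected height. Next I push it to both fences.

Run:
```python
from h import *
Z=.0222
p=jl(); bot.move_linear(jig(p[0],p[1],Z),speed=.01); loc()
r=bot.move_linear(jig(p[0]+.008,p[1],Z),speed=.01,until_force=6); print(r); loc(); p=jl()
r=bot.move_linear(jig(p[0],p[1]+.008,Z),speed=.01,until_force=6); print(r); loc(); p=jl()
r=bot.move_linear(jig(p[0]+.004,p[1],Z),speed=.01,until_force=7); print(r); loc(); p=jl()
r=bot.move_linear(jig(p[0],p[1]+.004,Z),speed=.01,until_force=7); print(r); loc(); p=jl()
bot.set_gripper(.66); loc()
p=jl()
bot.move_linear(jig(p[0],p[1],.12),speed=.12)
bot.move_pose([.50,.10,.20],q(JA+np.pi/2)); st()
t=bot.camera("top")[:,:,::-1]; s=bot.camera("scene")[:,:,::-1]
cv2.imwrite("pics/e_top.png",t); cv2.imwrite("pics/e_scene.png",s)
cv2.imwrite("pics/ec.png",cv2.resize(t[160:240,340:430],None,fx=7,fy=7,interpolation=2))
cv2.imwrite("pics/es.png",cv2.resize(s[150:215,265:345],None,fx=9,fy=9,interpolation=2))
cv2.imwrite("pics/ef.png",cv2.resize(s,(800,600)))
```

```text
jig mm [-3.3145 -3.3245 22.1687] Fjig [-0.11 -0.28  1.64] Mz 0.016
True
jig mm [-0.21   -3.1713 22.126 ] Fjig [-0.45 -0.08  4.68] Mz -0.004
True
jig mm [-0.3831 -0.1845 22.1358] Fjig [ 0.16 -0.42  2.9 ] Mz -0.001
True
jig mm [-0.1952 -0.2093 22.1753] Fjig [-0.79 -0.47  4.46] Mz -0.035
True
jig mm [-0.2353 -0.1792 22.2287] Fjig [-0.3  -0.38  2.06] Mz -0.009
jig mm [-0.6303 -0.0696 21.8227] Fjig [ 0.48 -0.25  0.63] Mz -0.001
t 37.99 p [0.5003 0.0992 0.1996] F [0.568  0.3945 0.1975] w 56.62
```

View pics/ec.png

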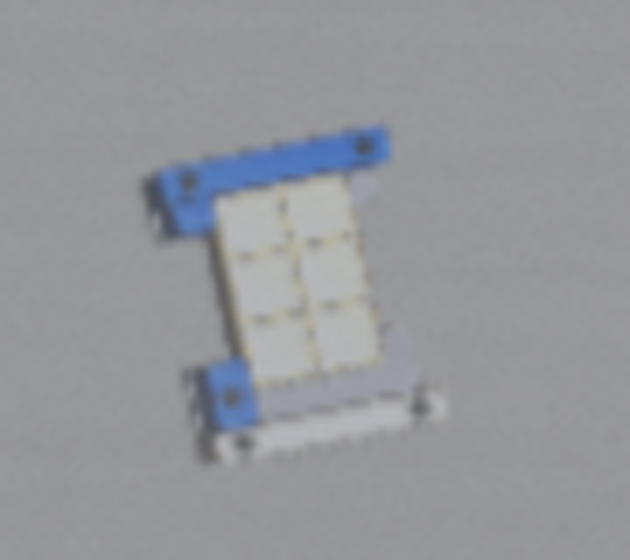

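View pics/es.png

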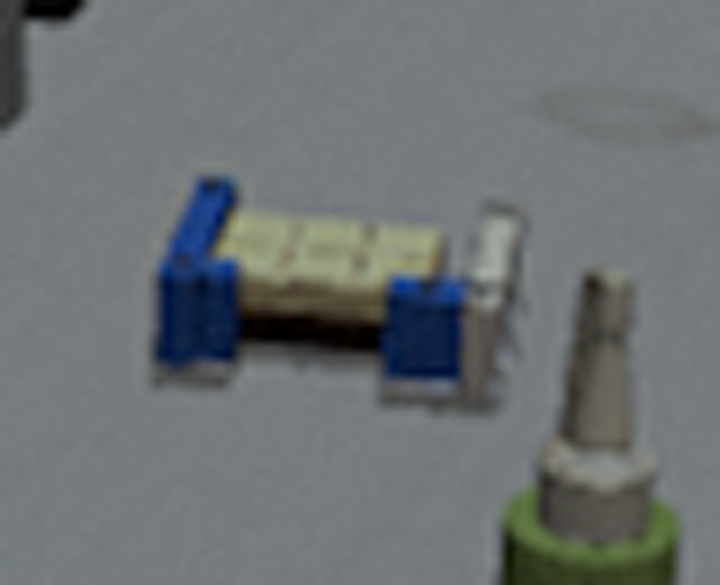

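View pics/ef.png

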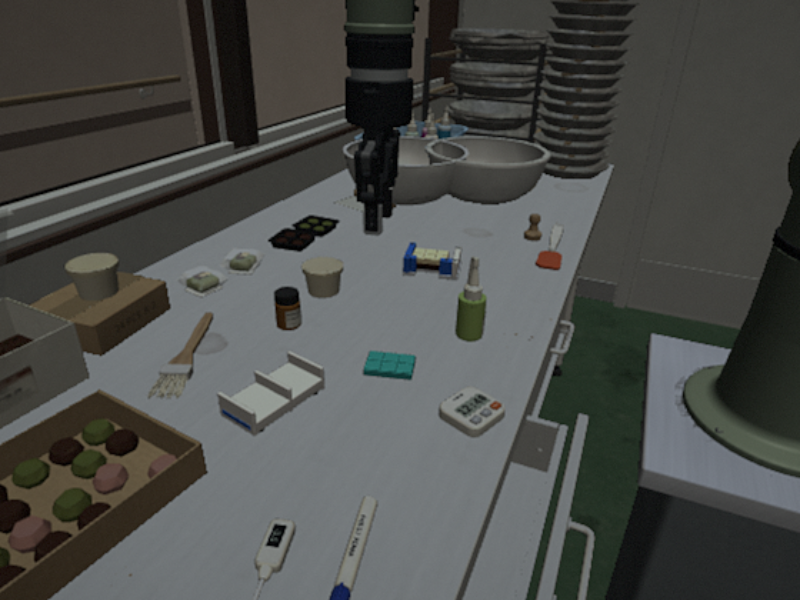

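The bars look flush, and the bystanders look unmoved. Before handing in, I'll check both numerically.

```bash
cat > chk.py <<'E'
from fit import *
ct=bot.calibration("top")
T=cv2.imread("pics/e_top.png"); T0=cv2.imread("pics/top0.png")
rt=(352,168,60,64)
cl=lambda m,k=5: cv2.morphologyEx(m,cv2.MORPH_CLOSE,np.ones((k,k)))
t=crop(T,rt); Mt=cl(soft(t[...,0]-t[...,2],10,80))
top=[((b[0],b[1],b[2],b[3],.0355,.036),1.) for b,_ in JIGB]
j,e=fit([(top,ct,rt,Mt,1)],[.546,-.23,.225]); print("jig",j,e)
g=t[...,1]; RB=t[...,2]-t[...,0]
M=cl(np.maximum(soft(g,150,175),soft(RB,2,14)),3)
keep=render([((-.043,.0335,-.03,.0235,.0319,.032),1.)],j,ct,rt)>.3
bar=[((-.033,.033,-.023,.023,.0319,.032),1.)]
p,e=fit([(bar,ct,rt,M*keep,1)],[*j]); d=p[:2]-j[:2]; c,s=np.cos(j[2]),np.sin(j[2])
print("white in jig mm",1e3*(c*d[0]+s*d[1]),1e3*(-s*d[0]+c*d[1]),"yaw deg",np.degrees(p[2]-j[2]),e)
for n in ("jar","tub","bottle","timer"):
    print(n,[np.round(x["bbox"],1).tolist() for x in bot.search_frame("top",n)[:1]],[np.round(x["bbox"],1).tolist() for x in bot.search_frame("scene",n)[:1]])
S=cv2.imread("pics/e_scene.png");S0=cv2.imread("pics/scene0.png")
for nm,(x,y,w,h) in dict(jar=(188,196,28,38),tub=(208,175,34,36),bottle=(320,175,24,66),timer=(305,266,50,44)).items():
    print(nm,"scene diff",np.abs(S[y:y+h,x:x+w].astype(int)-S0[y:y+h,x:x+w]).mean().round(2))
E
python3 chk.py
```

```text
jig [ 0.5461 -0.2298  0.223 ] 3.874945878982544
white in jig mm -1.7193829103656566 -0.3333889848083364 yaw deg -0.2392052587374983 22.412181854248047
jar [[249.8, 131.7, 14.2, 27.4]] [[192.3, 199.7, 20.0, 32.5]]
tub [[296.5, 125.4, 28.9, 27.8]] [[210.4, 177.4, 28.3, 29.8]]
bottle [[286.2, 246.3, 20.0, 20.5]] [[317.5, 175.4, 24.5, 65.7]]
timer [[249.0, 132.2, 17.4, 21.3]] [[307.9, 270.6, 42.4, 33.8]]
jar scene diff 1.69
tub scene diff 1.36
bottle scene diff 1.41
timer scene diff 1.33
```

The image fit suggests a possible x gap of 1.7 mm, though its residual is poor. Also, the arm backed off about 0.4 mm after each push. As a fix I'll grip both bars together, press them into the corner and release while they are still under light preload.

Run:
```python
from h import *
a=q(JA+np.pi/2)
bot.move_pose(jig(-.0005,-.0003,.09),a)
bot.set_gripper(.67)
r=bot.move_linear(jig(-.0005,-.0003,.0075),speed=.06,until_force=5); print("hit",r); loc()
if r: raise SystemExit
bot.set_gripper(.35,25); loc(); st()
Z=.0075
for k in range(8):
    bot.move_linear(jig(-.0005+.0005*k,-.0003,Z),speed=.01); loc()
    f=np.array(bot.read_ft_force()); fx=np.cos(JA)*f[0]+np.sin(JA)*f[1]
    if fx<-8: break
print("k",k); st()
```

```text
hit False
jig mm [-0.174  -0.5583  7.9384] Fjig [-1.09 -0.04 -0.19] Mz 0.02
jig mm [-0.2121 -0.5518  7.9975] Fjig [-1.08  0.2   3.25] Mz -0.018
t 41.8 p [ 0.5461 -0.2303  0.008 ] F [-1.0997 -0.0494  3.2546] w 45.07
jig mm [-0.2411 -0.5557  8.0013] Fjig [-1.48  0.81  5.78] Mz -0.006
jig mm [-0.2212 -0.558   8.0177] Fjig [-2.3   1.45  6.38] Mz 0.071
jig mm [-0.2354 -0.5311  7.9955] Fjig [-3.37  0.36  7.59] Mz 0.008
jig mm [-0.2099 -0.5335  8.0064] Fjig [-5.58  0.95  9.1 ] Mz 0.032
jig mm [-0.2164 -0.5491  7.9951] Fjig [-6.7   0.83  8.66] Mz 0.099
jig mm [-0.2257 -0.5229  8.0045] Fjig [-7.61  0.15 10.79] Mz 0.021
jig mm [-0.2467 -0.5388  7.9784] Fjig [-10.01  -0.5   11.8 ] Mz 0.051
k 6
t 43.55 p [ 0.5461 -0.2303  0.008 ] F [-9.645  -2.7225 11.8027] w 45.03
```

```bash
python3 - <<'E'
from h import *
X=-.0005+.0015; Z=.0080
for k in range(9):
    bot.move_linear(jig(X,.0005*k,Z),speed=.01); 
    f=np.array(bot.read_ft_force()); fy=-np.sin(JA)*f[0]+np.cos(JA)*f[1]
    if fy<-7: break
loc(); print("k",k)
bot.set_gripper(.56); loc()
p=jl()
bot.move_linear(jig(p[0],p[1],.12),speed=.1)
bot.move_pose([.50,.10,.20],q(JA+np.pi/2)); st()
t=bot.camera("top")[:,:,::-1]; s=bot.camera("scene")[:,:,::-1]
cv2.imwrite("pics/e_top.png",t); cv2.imwrite("pics/e_scene.png",s)
cv2.imwrite("pics/f_c.png",cv2.resize(t[160:240,340:430],None,fx=7,fy=7,interpolation=2))
cv2.imwrite("pics/f_s.png",cv2.resize(s[150:215,265:345],None,fx=9,fy=9,interpolation=2))
E
python3 chk.py
```

```text
jig mm [-0.1871 -0.1604  8.0786] Fjig [-6.16 -7.52  1.55] Mz 0.068
k 5
jig mm [0.6173 0.7765 7.8894] Fjig [-3.2  -4.16  0.28] Mz -0.117
t 47.88 p [0.5003 0.0992 0.1997] F [ 1.3084 -0.5466 -0.0181] w 47.56
jig [ 0.5463 -0.2299  0.2229] 3.5554356575012207
white in jig mm -2.039101035944052 -5.011273725310152 yaw deg 1.549425553335647 55.64746856689453
jar [[250.5, 132.2, 16.0, 23.5]] [[189.1, 199.8, 22.5, 33.3]]
tub [[297.6, 129.1, 27.2, 25.9]] [[210.5, 175.0, 30.0, 34.6]]
bottle [[286.2, 249.3, 18.4, 18.6]] [[288.1, 169.7, 32.6, 25.6]]
timer [] [[308.8, 269.8, 45.4, 38.9]]
jar scene diff 1.69
tub scene diff 1.37
bottle scene diff 1.39
timer scene diff 1.3
```

View pics/f_c.png

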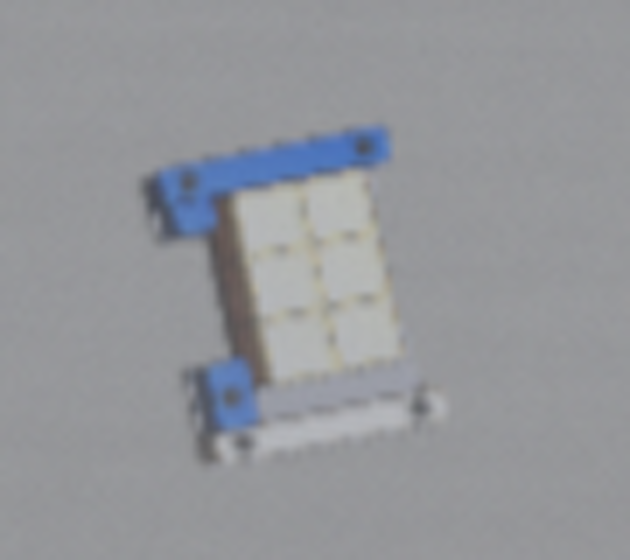

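View pics/f_s.png

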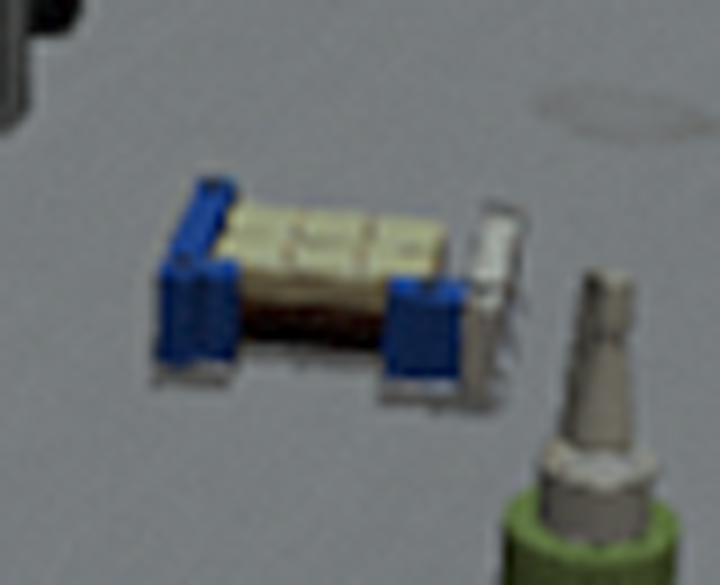

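Opening only to 47 mm left a finger dragging on the bar as it lifted. The top view now shows the white bar about 5 mm off the y fence, with the dark bar still in place. I'll regrip both bars with a wide approach, push to the fences and release wide without preload.

```bash
python3 - <<'E'
from h import *
a=q(JA+np.pi/2)
bot.move_pose(jig(-.0005,-.001,.09),a)
bot.set_gripper(.8)
r=bot.move_linear(jig(-.0005,-.001,.0075),speed=.07,until_force=5); print("hit",r); loc()
if r: raise SystemExit
bot.set_gripper(.35,20); loc(); st()
Z=.0078
p=jl()
r=bot.move_linear(jig(p[0]+.005,p[1],Z),speed=.012,until_force=7); print(r); loc(); p=jl()
r=bot.move_linear(jig(p[0],p[1]+.005,Z),speed=.012,until_force=7); print(r); loc(); p=jl()
bot.move_linear(jig(p[0]+.0004,p[1]+.0003,Z),speed=.01); loc()
bot.set_gripper(.72); loc(); st()
p=jl()
bot.move_linear(jig(p[0],p[1],.12),speed=.12)
bot.move_pose([.50,.10,.20],a); st()
t=bot.camera("top")[:,:,::-1]; s=bot.camera("scene")[:,:,::-1]
cv2.imwrite("pics/e_top.png",t); cv2.imwrite("pics/e_scene.png",s)
cv2.imwrite("pics/g_c.png",cv2.resize(t[160:240,340:430],None,fx=7,fy=7,interpolation=2))
cv2.imwrite("pics/g_s.png",cv2.resize(s[150:215,265:345],None,fx=9,fy=9,interpolation=2))
E
sed -i '/^for n in ("jar"/,/search_frame/d' chk.py; python3 chk.py
```

```text
hit False
jig mm [-0.129  -1.3229  8.0156] Fjig [-0.06  0.5  -0.03] Mz -0.001
jig mm [-0.1537 -1.3071  8.1148] Fjig [ 0.14 -0.2   2.8 ] Mz -0.009
t 51.68 p [ 0.5463 -0.231   0.0081] F [ 0.1805 -0.1688  2.8038] w 45.37
True
jig mm [-0.1802 -1.3068  8.1161] Fjig [-0.65  0.66  4.95] Mz 0.001
True
jig mm [-0.1594 -0.1943  8.178 ] Fjig [ 0.43 -0.01  3.94] Mz -0.038
jig mm [-0.1487 -0.2052  8.1617] Fjig [-3.18 -1.57  7.45] Mz 0.102
jig mm [-0.0323  0.6348  7.3041] Fjig [ 0.1  -0.63  0.73] Mz -0.007
t 52.81 p [ 0.546  -0.2291  0.0073] F [ 0.241  -0.5922  0.7296] w 61.17
t 55.18 p [0.5003 0.0992 0.1997] F [-0.4947 -0.0653  0.3583] w 61.25
jig [ 0.5461 -0.2298  0.2229] 3.7667202949523926
white in jig mm -1.7401735797387838 -0.1971966777166769 yaw deg 0.5636356568497273 22.741378784179688
jar scene diff 1.75
tub scene diff 1.37
bottle scene diff 1.4
timer scene diff 1.34
```

View pics/g_c.png

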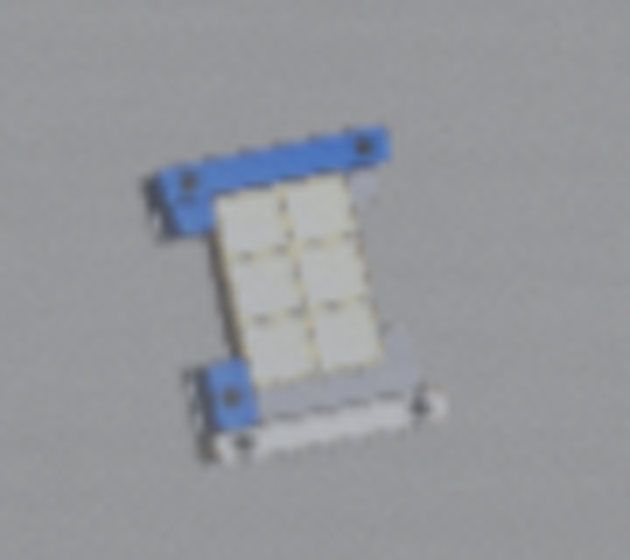

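View pics/g_s.png

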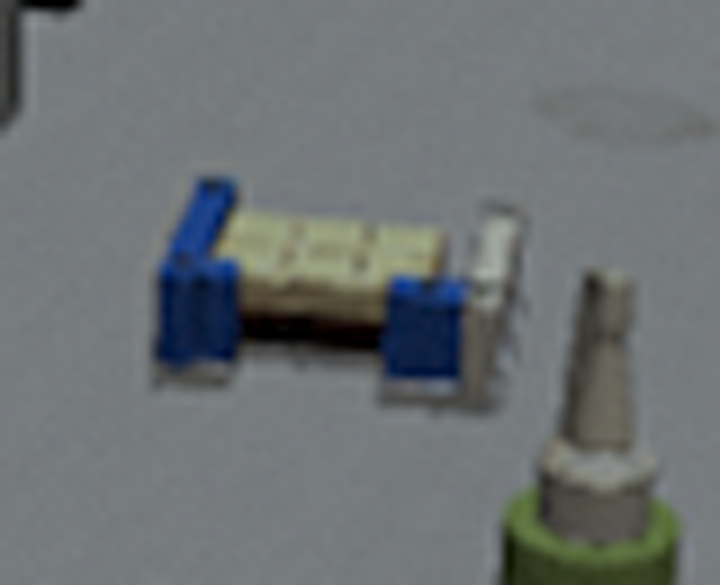

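The white bar again sits flush in the corner, covering the dark one in both views. The hard stops repeated at jig (-0.15, -0.2) mm. I'm handing it in.

Run:
```python
from h import *
print(bot.close_job(), bot.read_clock())
```

```text
the job is handed in; nothing more can be done
the job is handed in; nothing more can be done
```

The dark bar lies on the jig base with the white bar flat on top, both against the two blue fences. I handed the job in soon after the 55 s mark, with the gripper clear of everything. I took each bar from the holder across its 66 mm length, set it on the worktop, regripped it across 46 mm, lowered it to contact in the jig and pushed it to both fences. The dark bar went in first and was released before I fetched the white one.

**A slip, mended:** I gripped both bars together for a final press into the corner. I then opened the fingers too little, and the white bar was dragged about 5 mm off the y fence. I regripped both bars, pushed them back to both fences and released wide.

**Last checks:**
- **Contact with the fences:** the hard stops repeated to within about 0.1 mm on both fences, and the top and scene views show the white bar squared over the dark one.
- **One check disagreed:** the image fit of the white bar gave y -0.2 mm and yaw 0.6°, but x -1.7 mm. It gave about the same x (-2.0 mm) after the bar had been held hard against the x fence with about 10 N, so I took it as a bias of the fit. A small gap at the x fence is not ruled out by the pictures alone.
- **Bystanders:** the bottle, jar, tub and timer look unchanged when the first and last scene pictures are compared, and the turquoise look-alike was not handled.

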